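# Sort the filter modules and hold up the loaded carrier

## Robot

A 6-joint arm with a two-finger parallel gripper is mounted at the origin on the work surface. World frame = base frame: x ahead of the robot, y to its left, z up, the work surface at z = 0. Lengths are in mm, angles in degrees, forces in N, time in s.
With the tool pointing down it reaches from about 325 to 900 mm from the base axis. Payload 3.5 kg.
Tool frame: the origin (TCP) lies midway between the tips of the shut fingers; the grasp point (between the pads) lies 19 mm behind it (r.hold_point_z is the distance from the TCP to the grasp point, in mm); z points along the fingers, x is the direction in which the jaws open and shut, and the axes are right-handed (so a half turn about z gives the same grasp; the last joint's range is limited). The gripper opens to 85 mm and grips with 20 to 120 N. Pads are 22 mm wide; open, the fingers measure 114 mm over their backs; the gripper's body (76 mm by 85 mm) begins 54 mm behind the grasp point. The pads swing forward as they close: fully open they stand 13 mm farther back than shut.
Start: joints at [64.721, 15.837, -1.513, 72.651, 0, 84.076], TCP at [207.139, 589.674, 231.313] pointing down, gripper open.
Joint ranges: [-178.77, 178.77], [-48.84, 107.48], [-61.69, 71.31], [-111.58, 123.2], [-90, 87.43], [-180, 180]. Speed limits (degrees/s): [147.25, 147.25, 180, 180, 180, 180].

## Interface

Orientations are given as [roll, pitch, yaw] about the fixed x, y, z axes, in that order (R = Rz(yaw) Ry(pitch) Rx(roll)).
In Python, from bench import r, vision, nets gives the robot as it stands.
- The arm moves only by the tool arm_command, never from a script. Its argument "moves" is a list of rows, each a list of 7 numbers: the turn, a rotation vector about the tool's x, y, z in degrees, then the shift along the tool's x, y, z in mm, then the gripper command: -1 is fully open, 1 is shut, values between are in proportion. In form: [[ax, ay, az, tx, ty, tz, hand], ...]. A call has 1 to 5 rows; each row shifts and turns the commanded pose from where the row before left it, along the tool's axes as they then stand; what a row does not reach is not made up. A row lasts 1/10 s, in which the tool goes at most 50 mm and 8.59 degrees, less where a joint would pass 70% of its speed; a pose out of reach is approached as far as the arm can. A call with a gripper value outside its range is refused whole. The fingers move at their own pace and stop on an object; "force" is the grip in N (left out, the last holds). Time passes only in rows, so rows that do not move let the fingers close. It gives the time, the measured TCP pose, the force and the opening at its end, in the units of the state.
- r.observe(): the state, without advancing time (a new reading comes with each control period).
- vision.read_camera(name): name is "scene" or "top" or "wrist"; returns a dict with "img" (420x560x3 uint8, blue, green, red), "mtx" (3x3 intrinsics, pixels), "world_to_cam" (4x4, takes a point from world to camera coordinates). Camera axes: x right, y down, z forward; pixel columns grow to the right and rows downward; lengths in mm; the calibration is good to about 2 mm. A picture is of the moment at which its call begins. There is no depth.
- r.close_job(): hands the job in, once; it reports no verdict.
Trained networks look in a picture, given as the dict that the camera call returned (one of the last four; its "shot" number tells which), for a name from the list of things; names that differ only in an ending like _2 or _b are one class to them, and where a whole thing is asked for, a point or a joint stands for the part that bears it (a point fixed in the world has none). Each returns a list of dicts, best first, with "conf" (0 to 1); they miss things now and then, are a little off and sometimes report something else, mostly with a low value. They report only what shows in the picture. A call takes as long as a camera call. They do not tell look-alikes from the thing itself.
- nets.regions_of(thing, picture): "region" (420x560 bool, what is visible of it) and "extent" ([left, top, right, bottom] in pixels, round what is visible of it).
- nets.place_of(thing, picture): "centre" ([row, column] in pixels: a listed point, or the origin of a listed thing).
The state is a dict: "t": time; "joints": joint angles; "joint_vel": joint speeds; "effort": joint torques, N m; "position": TCP position; "tool_rot": TCP orientation; "wrist_force": force on the tool from outside, world axes, zero at the start; "moment": the same for the moment, N m; "opening": finger opening in mm.
Only numpy, scipy, OpenCV 4.12 (cv2) and the standard library are available. Lean on these libraries where they do the work, as an engineer would, in place of code of your own. Each camera call takes 0.05 s, during which the arm holds its last target.

## Task

Sort the two filter modules standing on the bench by the tag on their tops: set the one with the round tag down in the empty nest of the two-nest carrier and the one with the long bar tag in the single reject nest, without dropping them. Then take the carrier by its handle and lift it, with both round-tag modules seated in it, about 10 cm clear of the bench, and finish the program still holding it there, level and still. Leave the slide box, glass dish, wash bottle and screwdriver where they are.

Things in the scene. Friction and masses are not known exactly. Their poses are not given: they have to be found in the camera images.
- pass_module: Passed module standing on the bench: upright aluminium filter module of a microscope, 38 x 38 mm in plan and 50 mm tall, about 120 g, a round dark-amber window on two opposite sides (+x and -x); origin at the centre of its underside, z up. On top a round black tag, 26 mm across, 2 mm thick.
- reject_module: Rejected module standing on the bench, the same housing: upright aluminium filter module of a microscope, 38 x 38 mm in plan and 50 mm tall, about 120 g, a round dark-amber window on two opposite sides (+x and -x); origin at the centre of its underside, z up. On top a narrow black bar tag, 34 mm long (along y) by 8 mm, 2 mm thick.
- loaded_module: Passed module that is already seated in the carrier's other nest, round tag, and stays there: upright aluminium filter module of a microscope, 38 x 38 mm in plan and 50 mm tall, about 120 g, a round dark-amber window on two opposite sides (+x and -x); origin at the centre of its underside, z up. 
- carrier: Loose white carrier tray with a bridge handle, about 350 g empty: base plate 210 mm (x) by 80 mm (y) by 6 mm; origin at the centre of its underside, z up. Two square nests, centred 70 mm to the -x side (empty) and +x side (full) of the origin, each with a 46 x 46 mm pocket, floor 6 mm above the underside, walls 6 mm thick rising 10 mm above that floor. Midway between them stands the handle: two steel posts (12 x 8 mm, centred at y = +34 and -34 mm) carry a grey bar.
- carrier_handle (a point): Centre of the carrier's handle bar, 102 mm above the carrier's underside. The bar runs along the carrier's y, 76 mm long, 14 mm wide (x), 18 mm tall, open below between the posts; the balance point of the loaded carrier lies close under it. Axes as the carrier's.
- empty_nest (a point): Centre of the floor of the carrier's empty nest, axes as the carrier's.
- full_nest (a point): Centre of the floor of the carrier's nest that holds the loaded module, axes as the carrier's.
- reject_nest: Single white reject nest fixed to the bench: plate 70 x 70 x 6 mm, with one 46 x 46 mm pocket, its floor 6 mm above the bench, walls 6 mm thick rising 10 mm above that floor; origin at the centre of its underside, sides along its x and y.
- reject_floor (a point): Centre of the reject nest's pocket floor, axes as the reject nest's.
- slide_box: Bystander: wooden slide box 75 x 100 x 32 mm, origin at the centre of its underside.
- dish: Bystander: lidded glass dish, 92 mm across, 17 mm tall, origin at the centre of its underside.
- wash_bottle: Bystander: white plastic bottle, 64 mm across, 170 mm tall, origin at the centre of its underside.
- driver: Bystander: black-handled screwdriver lying on the bench, 170 mm long along its x, about 30 mm thick at most.
There are look-alikes about, which are no part of the job. What is shaped like the loaded_module but purple or turquoise is not meant. What is shaped like the pass_module but blue or turquoise is not meant.

How it is judged (in metres and radians):
On the way:
1. both bench modules are seated in their nests and let go, with the carrier still standing on the bench (horizontal distance between pass_module and empty_nest below 0.01 m and z of pass_module in the frame of empty_nest between -0.004 and 0.005 m and horizontal distance between loaded_module and full_nest below 0.01 m and z of loaded_module in the frame of full_nest between -0.004 and 0.005 m and horizontal distance between reject_module and reject_floor below 0.01 m and z of reject_module in the frame of reject_floor between -0.004 and 0.005 m and angle between reject_module's own z axis and vertical below 0.1 rad and contact force between each of pass_module, loaded_module, reject_module and the fingers below 0.1 N and height (world z) of carrier below 0.006 m and angle between carrier's own z axis and vertical below 0.05 rad), for 0.2 s.
At the end, for the whole second after the job is handed in: Carrier held by its handle in the fingers, touching nothing else fixed, underside 60 to 160 mm up, tilt under 0.10 rad, under 30 mm/s and 0.15 rad/s; the three modules let go in their nests, within 10 mm of centre and 5 mm of the floor, reject module upright and at rest (horizontal distance between pass_module and empty_nest below 0.01 m and z of pass_module in the frame of empty_nest between -0.004 and 0.005 m and horizontal distance between loaded_module and full_nest below 0.01 m and z of loaded_module in the frame of full_nest between -0.004 and 0.005 m and horizontal distance between reject_module and reject_floor below 0.01 m and z of reject_module in the frame of reject_floor between -0.004 and 0.005 m and angle between each of reject_module, carrier's own z axis and vertical below 0.1 rad and contact force between each of pass_module, loaded_module, reject_module and the fingers below 0.1 N and height (world z) of carrier between 0.06 and 0.16 m and angle between each of pass_module, loaded_module's own z axis and vertical below 0.15 rad and linear speed of each of carrier, reject_module below 0.03 m/s and angular speed of carrier below 0.15 rad/s and contact force between carrier and the fingers above 2 N and distance between the grasp point and carrier_handle below 0.05 m and contact force between carrier and slide_box below 0.2 N and contact force between carrier and dish below 0.2 N and contact force between carrier and wash_bottle below 0.2 N and contact force between carrier and driver below 0.2 N and contact force between carrier and reject_nest below 0.2 N); the arm keeps its last pose, push and grip.
It fails at once if the slide box, dish, wash bottle or screwdriver is moved by more than 30 mm (distance of any of slide_box, dish, wash_bottle, driver from where it was at the start of the episode above 0.03 m).
It fails at once if a module is dropped (falls free by more than about 2 cm) ((linear speed of pass_module above 0.6 m/s and contact force between pass_module and anything else below 0.02 N) or (linear speed of reject_module above 0.6 m/s and contact force between reject_module and anything else below 0.02 N) or (linear speed of loaded_module above 0.6 m/s and contact force between loaded_module and anything else below 0.02 N)).
It also fails if it takes over 64 s, if anything falls off the work surface, if the arm or the gripper's body presses on something with over 40 N, if the wrist force passes 120 N, or if a joint passes its speed limit or range.

## Working session

There is one attempt and no reset: what is moved stays moved. The work goes in short steps, Python scripts to look and compute and a tool call to move; the robot and the scene stay as the last step left them, time stands still between calls to the robot, and variables do not carry over. Pictures are saved under pics/ and viewed, and the job is handed in when it is done.

Besides the shell and the picture viewer there is one more tool, called as name([rows], argument=value, ...), one row to a line, values as JSON. arm_command: Moves the arm, as the interface text tells. Its arguments: {"type":"object","properties":{"moves":{"type":"array"},"force":{"type":"number"}},"required":["moves"]}

```bash
mkdir -p pics; ls; python3 - <<'E'
from bench import r, vision, nets
import cv2
print(r.observe())
for n in ["scene","top","wrist"]:
    p=vision.read_camera(n); cv2.imwrite(f"pics/a_{n}.png",p["img"]); print(n,p["mtx"].round(1).tolist(),p["world_to_cam"].round(3).tolist())
E
```

```text
pics
{'t': 0.0, 'joints': array([ 6.47191184e+01,  1.58816577e+01, -1.59845572e+00,  7.26534998e+01,
        7.52343185e-04,  8.40770934e+01]), 'joint_vel': array([-0.03642163, -0.09303512,  0.04971491,  0.04146244,  0.08068963,
        0.00692434]), 'effort': array([ 8.82397871e-04, -4.45508766e+01,  2.95205516e+01,  1.64804125e-02,
       -4.92562705e-06, -8.54510063e-06]), 'position': array([206.81446661, 588.94046011, 230.11786632]), 'tool_rot': array([-1.79985464e+02,  1.32822327e-01,  7.06420409e+01]), 'wrist_force': array([ 0.77581999, -0.18722581, -0.22646479]), 'moment': array([-0.00804612, -0.01530827, -0.01227178]), 'opening': 85.49777352561856}
scene [[387.1, 0.0, 281.5], [0.0, 387.1, 214.1], [0.0, 0.0, 1.0]] [[0.697, 0.717, 0.005, -399.868], [0.561, -0.542, -0.626, -225.303], [-0.446, 0.439, -0.78, 1220.059], [0.0, 0.0, 0.0, 1.0]]
top [[435.5, 0.0, 281.5], [0.0, 435.5, 208.4], [0.0, 0.0, 1.0]] [[0.11, -0.994, 0.004, -2.966], [-0.972, -0.108, -0.207, 570.438], [0.206, 0.019, -0.978, 1244.547], [0.0, 0.0, 0.0, 1.0]]
wrist [[311.7, 0.0, 278.1], [0.0, 311.7, 204.7], [0.0, 0.0, 1.0]] [[0.333, 0.943, -0.001, -622.215], [0.901, -0.317, 0.297, -37.082], [0.28, -0.1, -0.955, 380.41], [0.0, 0.0, 0.0, 1.0]]
```

View pics/a_scene.png

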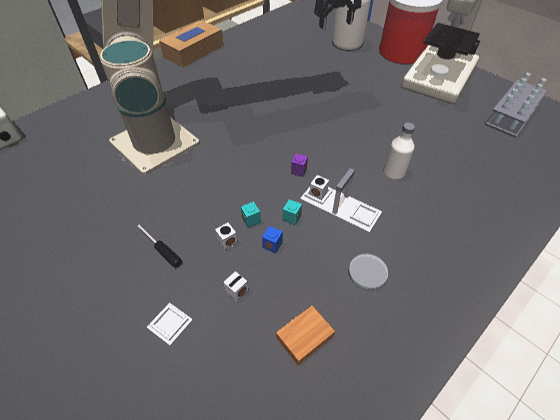

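View pics/a_top.png

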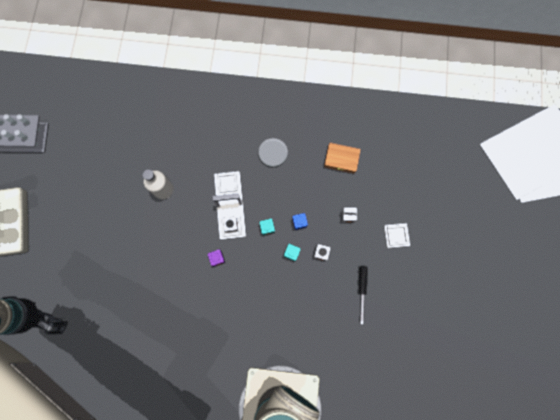

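View pics/a_wrist.png

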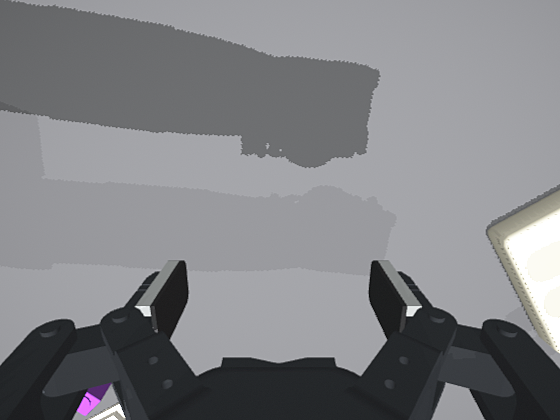

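Scene view: white round-tag module at (226,235), white bar-tag module at (236,286), and the carrier at (340,205) with its full nest toward (318,188) and its empty nest at (364,214). The reject nest is at (170,323). Look-alikes are turquoise at (251,213) and (292,211), blue at (272,239) and purple at (299,163). In the top view the same things are round (322,252), bar (349,214), carrier (229,205) and reject nest (397,235).

```bash
cat > h.py <<'E'
from bench import r, vision, nets
import cv2, numpy as np
from scipy.optimize import minimize
def box(cx,cy,sx,sy,z0,z1):
    return np.array([[cx+a*sx/2,cy+b*sy/2,z] for a in(-1,1) for b in(-1,1) for z in(z0,z1)],float)
MOD=[box(0,0,38,38,0,50),box(0,0,26,26,50,52)*1.0]
MOD=[box(0,0,38,38,0,50)]
NEST=[box(0,0,70,70,0,6),box(0,0,58,58,6,16)]
CAR=[box(0,0,210,80,0,6),box(-70,0,58,58,6,16),box(70,0,58,58,6,16),box(0,34,12,8,6,93),box(0,-34,12,8,6,93),box(0,0,14,76,93,111)]
CARL=CAR+[box(70,0,38,38,6,56)]
def proj(p,P):
    P=np.atleast_2d(P); c=P@p["world_to_cam"][:3,:3].T+p["world_to_cam"][:3,3]
    q=c@p["mtx"].T; return q[:,:2]/q[:,2:]
def unproj(p,uv,z):
    R=p["world_to_cam"][:3,:3];t=p["world_to_cam"][:3,3]
    d=R.T@np.linalg.inv(p["mtx"])@np.array([uv[0],uv[1],1]);o=-R.T@t
    return o+d*(z-o[2])/d[2]
def place(pts,pose):
    x,y,a=pose[:3];a=np.radians(a);z=pose[3] if len(pose)>3 else 0
    R=np.array([[np.cos(a),-np.sin(a),0],[np.sin(a),np.cos(a),0],[0,0,1]])
    return pts@R.T+[x,y,z]
S=4
def render(p,parts,pose):
    m=np.zeros((420*S,560*S),np.uint8)
    for b in parts:
        h=cv2.convexHull(((proj(p,place(b,pose))+.5)*S).astype(np.float32)).astype(int)
        cv2.fillConvexPoly(m,h,1)
    return cv2.resize(m.astype(np.float32),(560,420),interpolation=cv2.INTER_AREA)
def fit(views,parts,pose0,box_=None):
    # views: (pic, mask)
    def cost(v):
        s=0
        for p,m in views:
            q=render(p,parts,v); s+=np.abs(q-m).sum()/max(m.sum(),1)
        return s
    best=None
    for da in (-30,0,30):
        x0=np.array(pose0[:3],float)+[0,0,da]
        sim=np.array([x0,x0+[10,0,0],x0+[0,10,0],x0+[0,0,15]])
        o=minimize(cost,x0,method="Nelder-Mead",options=dict(initial_simplex=sim,xatol=.05,fatol=1e-4,maxiter=250))
        if best is None or o.fun<best.fun: best=o
    return best.x,best.fun
E
python3 - <<'E'
from h import *
t=vision.read_camera("top"); s=vision.read_camera("scene")
for nm in ["pass_module","reject_module","loaded_module","reject_nest","carrier","carrier_handle","empty_nest","full_nest","reject_floor"]:
    print(nm)
    for n,p in (("top",t),("scene",s)):
        pl=nets.place_of(nm,p)
        print("  ",n,[(np.round(d["centre"],1).tolist(),round(d["conf"],2)) for d in pl[:5]])
        rg=nets.regions_of(nm,p)
        print("   reg",[(np.round(d["extent"]).tolist(),int(d["region"].sum()),round(d["conf"],2)) for d in rg[:6]])
def sel(nm,p,uv):
    ds=nets.regions_of(nm,p); 
    ds=[d for d in ds if d["region"][uv[1]-2:uv[1]+3,uv[0]-2:uv[0]+3].any()]
    return ds[0]["region"].astype(np.float32) if ds else None
for nm,parts,ut,us,h in [("pass_module",MOD,(322,252),(226,235),25),("reject_module",MOD,(349,214),(236,286),25),("reject_nest",NEST,(397,235),(170,323),6),("carrier",CARL,(229,188),(364,214),6),("carrier",CAR,(229,188),(364,214),6)]:
    mt,ms=sel(nm,t,ut),sel(nm,s,us)
    x0=unproj(t,ut,h)
    v=[(p,m) for p,m in((t,mt),(s,ms)) if m is not None]
    for a0 in ([-90,90] if nm=="carrier" else [0]):
        print(nm,len(v),x0.round(),[ (a.round(1).tolist() if hasattr(a,'round') and hasattr(a,'tolist') else a) for a in fit(v,parts,[x0[0],x0[1],a0])], [np.round(fit([w],parts,[x0[0],x0[1],a0])[0],1).tolist() for w in v])
E
```

```text
pass_module
   top [([220.7, 299.6], 0.75), ([255.5, 293.7], 0.73), ([249.9, 321.9], 0.47), ([151.6, 272.4], 0.46)]
   reg [([293.0, 213.0, 308.0, 230.0], 180, 0.7), ([287.0, 246.0, 302.0, 262.0], 173, 0.65), ([313.0, 244.0, 328.0, 263.0], 219, 0.61)]
   scene [([218.0, 251.0], 0.65), ([243.9, 227.8], 0.59), ([245.9, 272.9], 0.58), ([245.7, 157.0], 0.55)]
   reg [([263.0, 223.0, 282.0, 253.0], 435, 0.92), ([216.0, 221.0, 239.0, 249.0], 429, 0.63)]
reject_module
   top [([218.3, 344.7], 0.74), ([226.9, 229.9], 0.55)]
   reg [([341.0, 210.0, 356.0, 224.0], 208, 0.68)]
   scene [([293.8, 235.4], 0.81)]
   reg [([224.0, 274.0, 248.0, 300.0], 493, 0.95)]
loaded_module
   top [([255.4, 216.8], 0.75), ([198.9, 224.4], 0.65), ([223.5, 227.5], 0.52), ([229.5, 265.6], 0.5)]
   reg [([222.0, 215.0, 238.0, 233.0], 193, 0.75), ([207.0, 251.0, 224.0, 268.0], 177, 0.59), ([260.0, 218.0, 274.0, 236.0], 178, 0.54)]
   scene [([217.9, 291.4], 0.94), ([172.9, 301.2], 0.89), ([196.6, 322.6], 0.69)]
   reg [([280.0, 198.0, 305.0, 225.0], 367, 0.7), ([313.0, 177.0, 328.0, 198.0], 324, 0.61), ([292.0, 153.
[... 1374 characters left out ...]
 [[453.8, -75.4, -8.5], 0.2] [[453.2, -72.6, -4.6], [454.3, -76.5, -10.1]]
reject_module 2 [ 580. -147.   25.] [[576.9, -148.2, 5.8], 0.2] [[576.6, -147.2, 4.5], [577.7, -149.1, 4.5]]
reject_nest 2 [ 535. -302.    6.] [[535.6, -304.1, 11.1], 0.1] [[534.4, -302.3, 12.0], [536.2, -304.8, 11.5]]
carrier 2 [626. 232.   6.] [[574.4, 223.4, 12.8], 0.4] [[573.9, 225.2, -167.4], [575.5, 221.0, 13.2]]
carrier 2 [626. 232.   6.] [[574.4, 223.1, 13.0], 0.4] [[574.1, 225.3, 12.6], [575.1, 221.4, 12.6]]
carrier 2 [626. 232.   6.] [[574.7, 223.2, -167.0], 0.3] [[573.9, 225.2, -167.4], [575.7, 221.3, 13.3]]
carrier 2 [626. 232.   6.] [[574.7, 223.2, 13.0], 0.3] [[573.9, 225.2, 12.6], [575.7, 221.3, 193.3]]
```

```bash
python3 - <<'E'
import cv2
a=cv2.imread("pics/a_top.png")[130:280,180:430]; cv2.imwrite("pics/c_top.png",cv2.resize(a,None,fx=3,fy=3,interpolation=cv2.INTER_CUBIC))
a=cv2.imread("pics/a_scene.png")[140:350,140:400]; cv2.imwrite("pics/c_scene.png",cv2.resize(a,None,fx=2.8,fy=2.8,interpolation=cv2.INTER_CUBIC))
E
```

```text
(no output)
```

View pics/c_top.png

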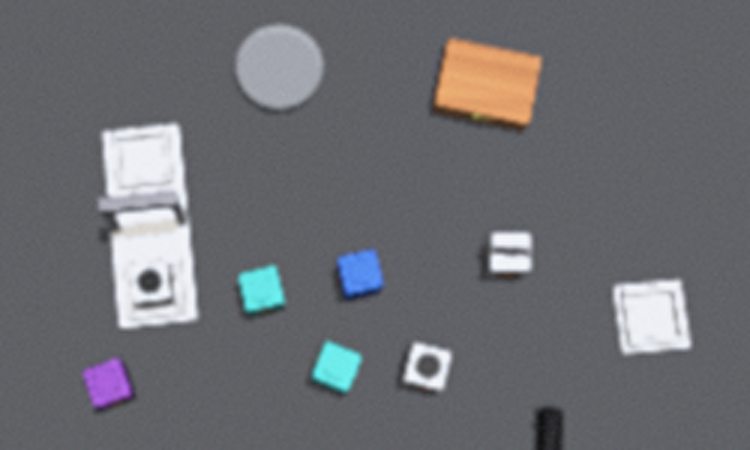

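View pics/c_scene.png

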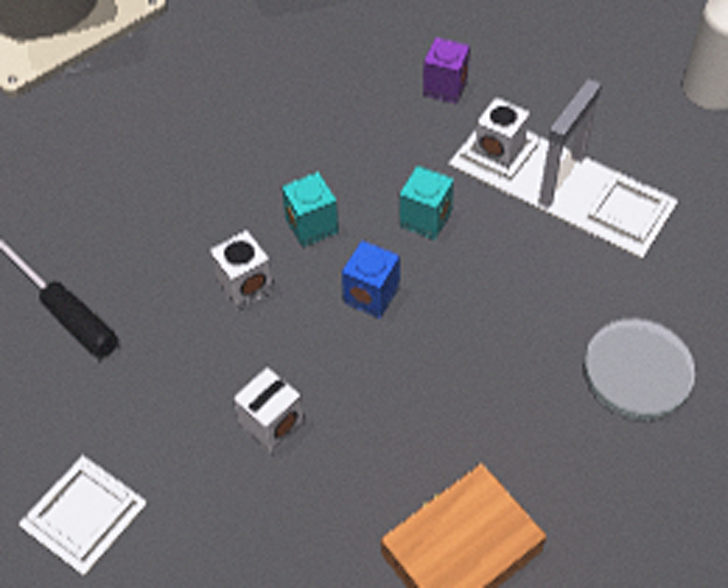

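The crop shows the round-tag white module at c_top (428,367) and the bar-tag white module at (510,252). The turquoise, blue and purple ones are ruled out by colour. I'll plan the first reach to the round-tag module.

```bash
cat >> h.py <<'E'
from scipy.spatial.transform import Rotation as Ro
def plan(target,yaw,step=40,hand=-1,n=None):
    o=r.observe(); p=np.array(o["position"]); y0=o["tool_rot"][2]
    print("t",round(o["t"],2),"pos",p.round(1),"rot",np.round(o["tool_rot"],1),"open",round(o["opening"],1),"F",np.round(o["wrist_force"],1))
    d=np.array(target)-p; dy=(yaw-y0+180)%360-180
    n=n or max(1,int(np.ceil(max(np.linalg.norm(d)/step,abs(dy)/6.))))
    done=np.zeros(3); ys=y0
    for i in range(n):
        w=np.array(d)*(i+1)/n-done
        a=np.radians(ys); tx=np.array([np.cos(a),np.sin(a),0]); ty=np.array([np.sin(a),-np.cos(a),0])
        s=np.array([w@tx,w@ty,-w[2]]).round(0 if step>5 else 1)
        turn=round(dy/n,1) if i<n-1 else round(y0+dy-ys,1)
        done=done+s[0]*tx+s[1]*ty+[0,0,-s[2]]; ys+=turn
        print([0,0,round(-turn,1),*s.tolist(),hand])
E
python3 - <<'E'
from h import *
p=vision.read_camera("wrist");o=r.observe()
W=p["world_to_cam"];c=-W[:3,:3].T@W[:3,3]; R=Ro.from_euler("xyz",o["tool_rot"],degrees=True).as_matrix()
print("cam in tool",R.T@(c-o["position"]), "axis",R.T@W[2,:3])
t=vision.read_camera("top")
for n,uv,z in [("bottle",(158,188),0),("dish",(273,153),8),("box",(343,157),25),("turq1",(292,252),40),("turq2",(267,226),40),("blue",(300,221),40),("driver",(363,280),15)]: print(n,unproj(t,uv,z).round())
plan([454,-75,190],-8.5)
E
```

```text
cam in tool [  -1.87141211  -76.6379491  -143.37731669] axis [5.95081046e-04 2.97032538e-01 9.54867173e-01]
bottle [602. 456.   0.]
dish [756. 108.   8.]
box [ 761. -114.   25.]
turq1 [443.  15.  40.]
turq2 [513.  98.  40.]
blue [539.   0.  40.]
driver [ 386. -206.   15.]
t 2.65 pos [207.1 589.7 231.3] rot [-180.    -0.    70.6] open 85.4 F [-0.4  0.1  0.3]
[0, 0, np.float64(4.4), -30.0, 25.0, 2.0, -1]
[0, 0, np.float64(4.4), -29.0, 28.0, 3.0, -1]
[0, 0, np.float64(4.4), -26.0, 29.0, 2.0, -1]
[0, 0, np.float64(4.4), -23.0, 32.0, 2.0, -1]
[0, 0, np.float64(4.4), -22.0, 33.0, 2.0, -1]
[0, 0, np.float64(4.4), -18.0, 34.0, 3.0, -1]
[0, 0, np.float64(4.4), -16.0, 36.0, 2.0, -1]
[0, 0, np.float64(4.4), -13.0, 38.0, 2.0, -1]
[0, 0, np.float64(4.4), -11.0, 38.0, 3.0, -1]
[0, 0, np.float64(4.4), -7.0, 38.0, 2.0, -1]
[0, 0, np.float64(4.4), -4.0, 39.0, 2.0, -1]
[0, 0, np.float64(4.4), -2.0, 40.0, 3.0, -1]
[0, 0, np.float64(4.4), 2.0, 39.0, 2.0, -1]
[0, 0, np.float64(4.4), 5.0, 39.0, 2.0, -1]
[0, 0, np.float64(4.4), 8.0, 39.0, 2.0, -1]
[0, 0, np.float64(4.4), 10.0, 38.0, 3.0, -1]
[0, 0, np.float64(4.4), 14.0, 37.0, 2.0, -1]
[0, 0, np.float64(4.3), 16.0, 36.0, 2.0, -1]
```

arm_command([
  [0, 0, 4.4, -30, 25, 2, -1],
  [0, 0, 4.4, -29, 28, 3, -1],
  [0, 0, 4.4, -26, 29, 2, -1],
  [0, 0, 4.4, -23, 32, 2, -1],
  [0, 0, 4.4, -22, 33, 2, -1],
])

```text
t: 3.15
position: [276.2, 403.3, 220.4]
tool_rot: [180.0, -0.0, 48.5]
wrist_force: [-1.0, -0.2, 1.5]
opening: 85.6
```

arm_command([
  [0, 0, 4.4, -18, 34, 3, -1],
  [0, 0, 4.4, -16, 36, 2, -1],
  [0, 0, 4.4, -13, 38, 2, -1],
  [0, 0, 4.4, -11, 38, 3, -1],
  [0, 0, 4.4, -7, 38, 2, -1],
])

```text
t: 3.65
position: [344.3, 219.2, 208.4]
tool_rot: [180.0, -0.0, 26.5]
wrist_force: [1.1, -0.1, -0.7]
opening: 85.4
```

arm_command([
  [0, 0, 4.4, -4, 39, 2, -1],
  [0, 0, 4.4, -2, 40, 3, -1],
  [0, 0, 4.4, 2, 39, 2, -1],
  [0, 0, 4.4, 5, 39, 2, -1],
  [0, 0, 4.4, 8, 39, 2, -1],
])

```text
t: 4.15
position: [413.6, 34.1, 197.6]
tool_rot: [180.0, -0.1, 4.5]
wrist_force: [0.6, 0.2, 0.2]
opening: 85.8
```

arm_command([
  [0, 0, 4.4, 10, 38, 3, -1],
  [0, 0, 4.4, 14, 37, 2, -1],
  [0, 0, 4.3, 16, 36, 2, -1],
  [0, 0, 0, 0, 0, 0, -1],
  [0, 0, 0, 0, 0, 0, -1],
])

```text
t: 4.65
position: [453.6, -75.9, 190.3]
tool_rot: [-180.0, 0.0, -8.5]
wrist_force: [-0.2, 0.1, -0.1]
opening: 85.5
```

```bash
cat >> h.py <<'E'
def wlook(nm,parts,pose0,out,zoff=0):
    p=vision.read_camera("wrist"); cv2.imwrite(f"pics/{out}.png",p["img"])
    u=proj(p,np.array([[pose0[0],pose0[1],25]]))[0]
    ds=nets.regions_of(nm,p)
    print([(np.round(d["extent"]).tolist(),int(d["region"].sum()),round(d["conf"],2)) for d in ds[:6]],"exp",u.round())
    ds=[d for d in ds if d["region"][max(0,int(u[1])-15):int(u[1])+16,max(0,int(u[0])-15):int(u[0])+16].any()]
    im=p["img"].copy()
    if ds:
        f=fit([(p,ds[0]["region"].astype(np.float32))],parts,pose0); print("fit",f[0].round(1),round(f[1],3)); res=f[0]
        cs,_=cv2.findContours((render(p,parts,res)>.5).astype(np.uint8),cv2.RETR_EXTERNAL,cv2.CHAIN_APPROX_NONE)
        cv2.drawContours(im,cs,-1,(0,0,255),1)
        cs,_=cv2.findContours(ds[0]["region"].astype(np.uint8),cv2.RETR_EXTERNAL,cv2.CHAIN_APPROX_NONE)
        cv2.drawContours(im,cs,-1,(0,255,0),1)
    cv2.imwrite(f"pics/{out}_o.png",im)
E
python3 - <<'E'
from h import *
o=r.observe();print(o["t"],o["position"],o["tool_rot"])
wlook("pass_module",MOD,[454,-75,-8.5],"w1")
E
```

```text
4.65 [453.58366663 -75.85868224 190.26335608] [-1.79970044e+02  3.43495328e-02 -8.53226057e+00]
[([260.0, 161.0, 302.0, 213.0], 1882, 0.87), ([330.0, 64.0, 400.0, 128.0], 2479, 0.76), ([230.0, 67.0, 280.0, 122.0], 2055, 0.69)] exp [280. 184.]
fit [454.5 -77.6  -8.4] 0.035
```

View pics/w1_o.png

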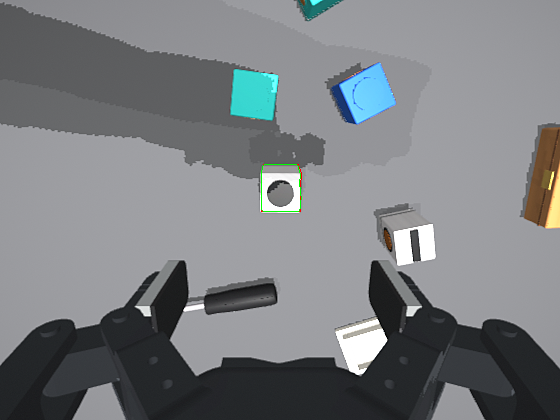

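The wrist fit matches the round-tag module closely, at image (281,190). Pose is (454.5, -77.6, yaw -8.4). Descending to TCP z ≈ 18.

```bash
python3 - <<'E'
from h import *
plan([454.5,-77.6,18],-8.4)
E
```

```text
t 4.75 pos [453.1 -74.5 190.2] rot [-180.     0.    -8.4] open 85.4 F [-0.1 -0.   0.1]
[0, 0, np.float64(0.0), 0.0, 1.0, 34.0, -1]
[0, 0, np.float64(0.0), 1.0, 0.0, 35.0, -1]
[0, 0, np.float64(0.0), 0.0, 1.0, 34.0, -1]
[0, 0, np.float64(0.0), 0.0, 0.0, 35.0, -1]
[0, 0, np.float64(0.0), 1.0, 1.0, 34.0, -1]
```

arm_command([
  [0, 0, 0, 0, 1, 34, -1],
  [0, 0, 0, 1, 1, 35, -1],
  [0, 0, 0, 0, 1, 34, -1],
  [0, 0, 0, 0, 0, 35, -1],
  [0, 0, 0, 0, 0, 34, -1],
], force=40)

```text
t: 5.25
position: [453.9, -76.9, 17.5]
tool_rot: [-180.0, -0.0, -8.3]
wrist_force: [0.2, -0.4, 0.1]
opening: 85.8
```

arm_command([
  [0, 0, 0, 0, 0, 0, -1],
  [0, 0, 0, 0, 0, 0, 1],
  [0, 0, 0, 0, 0, 0, 1],
  [0, 0, 0, 0, 0, 0, 1],
  [0, 0, 0, 0, 0, 0, 1],
], force=40)

```text
t: 5.75
position: [456.1, -78.9, 20.4]
tool_rot: [180.0, -0.2, -8.4]
wrist_force: [-0.5, 1.4, 7.8]
opening: 37.5
```

arm_command([
  [0, 0, 0, 0, 0, 0, 1],
  [0, 0, 0, 0, 0, 0, 1],
  [0, 0, 0, 0, 0, 0, 1],
])

```text
t: 6.05
position: [456.2, -78.9, 20.4]
tool_rot: [180.0, -0.2, -8.5]
wrist_force: [-0.5, 0.6, 7.8]
opening: 37.4
```

arm_command([
  [0, 0, 0, 0, 0, -10, 1],
  [0, 0, 0, 0, 0, -25, 1],
  [0, 0, 0, 0, 0, -30, 1],
  [0, 0, 0, 0, 0, -30, 1],
  [0, 0, 0, 0, 0, -35, 1],
])

```text
t: 6.55
position: [453.2, -78.2, 149.7]
tool_rot: [-180.0, 0.1, -8.5]
wrist_force: [0.3, -0.7, 0.2]
opening: 37.6
```

```bash
python3 - <<'E'
from h import *
p=vision.read_camera("wrist"); cv2.imwrite("pics/w2.png",p["img"])
o=r.observe();print(o)
for nm,uv,parts,g in [("reject_module",None,MOD,[577,-148,5]),("reject_nest",None,NEST,[535.6,-304,11.5])]:
    ds=nets.regions_of(nm,p); print(nm,[(np.round(d["extent"]).tolist(),round(d["conf"],2)) for d in ds])
plan([642.7,238.9,150],13,step=35,hand=1)
E
```

```text
{'t': 6.6, 'joints': array([-1.78429072e+01,  2.31649388e+00, -2.70939643e+01,  6.00387789e+01,
       -2.70359651e-03,  8.06094836e+01]), 'joint_vel': array([-0.06268703,  1.54176953,  0.37380432, -9.54558018,  0.12397094,
       -0.06422431]), 'effort': array([-1.89870070e-01, -1.89452165e+01,  1.84129250e+01,  7.63378255e-01,
        6.76281066e-03, -2.89612353e-04]), 'position': array([457.59499546, -79.55100658, 155.96784398]), 'tool_rot': array([179.90746601,  -0.54294085,  -8.45196536]), 'wrist_force': array([ 0.61455576, -0.05839827,  2.94548223]), 'moment': array([ 0.0055912 , -0.14693326, -0.01281467]), 'opening': 37.506980848770624}
reject_module [([392.0, 223.0, 459.0, 283.0], 0.74)]
reject_nest [([376.0, 358.0, 408.0, 397.0], 0.75)]
t 6.7 pos [456.6 -79.3 151.8] rot [179.9  -0.4  -8.5] open 37.3 F [-0.2 -0.2 -1.1]
[0, 0, np.float64(-2.0), 12.0, -31.0, 0.0, 1]
[0, 0, np.float64(-2.0), 14.0, -31.0, 0.0, 1]
[0, 0, np.float64(-2.0), 15.0, -30.0, 0.0, 1]
[0, 0, np.float64(-2.0), 15.0, -30.0, 1.0, 1]
[0, 0, np.float64(-2.0), 17.0, -29.0, -0.0, 1]
[0, 0, np.float64(-2.0), 18.0, -28.0, -0.0, 1]
[0, 0, np.float64(-2.0), 18.0, -28.0, 0.0, 1]
[0, 0, np.float64(-2.0), 20.0, -27.0, 0.0, 1]
[0, 0, np.float64(-2.0), 20.0, -26.0, 0.0, 1]
[0, 0, np.float64(-2.0), 22.0, -26.0, 1.0, 1]
[0, 0, np.float64(-1.5), 22.0, -25.0, -0.0, 1]
```

View pics/w2.png

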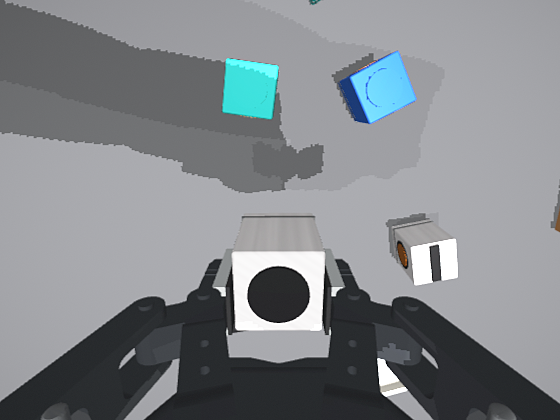

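Module held squarely: round tag centred between the pads at image (279,293). Next I move toward the empty nest and stop short for a wrist look.

arm_command([
  [0, 0, -2, 6, -16, 0, 1],
  [0, 0, -2, 14, -31, 0, 1],
  [0, 0, -2, 15, -30, 0, 1],
  [0, 0, -2, 15, -30, 1, 1],
  [0, 0, -2, 17, -29, 0, 1],
])

```text
t: 7.2
position: [529.6, 53.8, 145.9]
tool_rot: [-180.0, 0.2, 1.6]
wrist_force: [1.0, -0.3, -1.4]
opening: 37.5
```

arm_command([
  [0, 0, -2, 18, -28, 0, 1],
  [0, 0, -2, 18, -28, 0, 1],
  [0, 0, -2, 20, -22, 0, 1],
  [0, 0, -2, 12, -12, 0, 1],
  [0, 0, -2, 6, -6, 0, 1],
])

```text
t: 7.7
position: [597.1, 155.2, 146.2]
tool_rot: [180.0, 0.1, 11.7]
wrist_force: [-0.1, -1.4, -1.7]
opening: 37.4
```

arm_command([
  [0, 0, -1.5, 0, 0, 0, 1],
  [0, 0, 0, 0, 0, 0, 1],
])

```text
t: 7.9
position: [596.2, 153.5, 146.8]
tool_rot: [180.0, 0.1, 13.0]
wrist_force: [-0.3, -0.5, -1.7]
opening: 37.2
```

```bash
python3 - <<'E'
from h import *
p=vision.read_camera("wrist"); cv2.imwrite("pics/w3.png",p["img"])
o=r.observe();print(o["t"],o["position"],o["tool_rot"])
ds=nets.regions_of("carrier",p); print([(np.round(d["extent"]).tolist(),round(d["conf"],2)) for d in ds])
for nm in ["empty_nest","carrier_handle","full_nest"]:
  for d in nets.place_of(nm,p)[:3]:
    z={"empty_nest":6,"full_nest":6,"carrier_handle":102}[nm]
    print(nm,np.round(d["centre"]),round(d["conf"],2),unproj(p,d["centre"][::-1],z).round(1))
E
```

```text
7.95 [596.23063677 153.32441194 147.01836848] [1.79982443e+02 8.92511280e-02 1.29828353e+01]
[([148.0, 41.0, 399.0, 183.0], 0.85)]
empty_nest [111. 355.] 0.72 [643.2 238.6   6. ]
empty_nest [244. 276.] 0.23 [604.9  99.7   6. ]
carrier_handle [116. 272.] 0.92 [575.3 220.6 102. ]
```

View pics/w3.png

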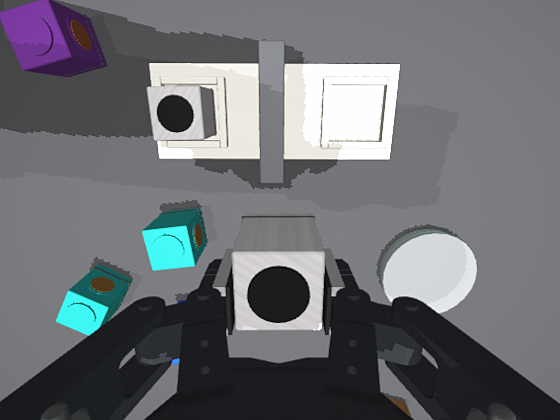

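The view shows the empty pocket at (355,112) and the handle bar at (272,112). I'll fit the carrier silhouette here, and drape the nest outline over the image to check it.

```bash
python3 - <<'E'
from h import *
p=vision.read_camera("wrist")
m=nets.regions_of("carrier",p)[0]["region"].astype(np.float32)
for parts in (CARL,CAR):
    x,f=fit([(p,m)],parts,[574.7,223.2,-167]); print(x.round(1),round(f,3))
    if parts is CARL:
        im=cv2.resize(p["img"],None,fx=2,fy=2)
        for z in (6,16):
            q=box(-70,0,46,46,z,z)[[0,2,6,4]]
            cv2.polylines(im,[(proj(p,place(q,x))*2+1).astype(int)],True,(0,0,255),1)
        q=box(0,0,210,80,6,6)[[0,2,6,4]];cv2.polylines(im,[(proj(p,place(q,x))*2+1).astype(int)],True,(0,255,0),1)
        q=box(0,0,14,76,111,111)[[0,2,6,4]];cv2.polylines(im,[(proj(p,place(q,x))*2+1).astype(int)],True,(255,0,0),1)
        cv2.imwrite("pics/w3_o.png",im[60:400,240:840])
        a=np.radians(x[2]);print("empty",x[0]-70*np.cos(a),x[1]-70*np.sin(a))
E
```

```text
[ 575.5  221.3 -167.1] 0.18
empty 643.7689459921994 236.88101474749618
[ 575.4  221.1 -167.3] 0.168
```

View pics/w3_o.png

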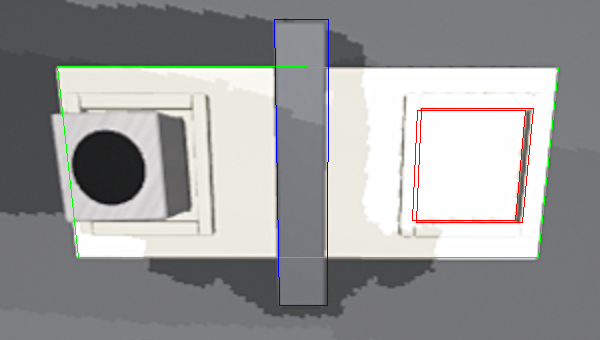

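```bash
python3 - <<'E'
from h import *
p=vision.read_camera("wrist");o=r.observe()
img=p["img"]; g=img.max(2)<40
sub=np.zeros_like(g);sub[255:335,240:320]=g[255:335,240:320]
n,l,st,c=cv2.connectedComponentsWithStats(sub.astype(np.uint8)); k=1+np.argmax(st[1:,4]); print(st[k],c[k])
for z in (177,180,183): 
    w=unproj(p,c[k],o["position"][2]-147+z); 
    # diameter check
    print(z,w.round(1),np.linalg.norm(unproj(p,[st[k][0],c[k][1]],w[2])-unproj(p,[st[k][0]+st[k][2],c[k][1]],w[2])).round(1))
plan([643.7,237,147],13,step=30,hand=1)
E
```

```text
[ 248  267   61   56 2717] [278.02318734 294.11225616]
177 [595.3 154.  177.5] 25.5
180 [594.9 155.9 180.5] 24.8
183 [594.4 157.8 183.5] 24.2
t 8.3 pos [597.1 154.1 147.5] rot [180.  -0.  13.] open 37.2 F [-0.6  0.2 -1.3]
[0, 0, np.float64(0.0), 16.0, -18.0, 0.0, 1]
[0, 0, np.float64(0.0), 16.0, -17.0, 0.0, 1]
[0, 0, np.float64(0.0), 16.0, -18.0, 0.0, 1]
[0, 0, np.float64(0.0), 16.0, -17.0, 0.0, 1]
```

arm_command([
  [0, 0, 0, 10, -12, 0, 1],
  [0, 0, 0, 18, -20, 0, 1],
  [0, 0, 0, 18, -20, 0, 1],
  [0, 0, 0, 12, -12, 0, 1],
  [0, 0, 0, 6, -6, 0, 1],
])

```text
t: 8.8
position: [644.8, 239.3, 147.3]
tool_rot: [-180.0, -0.1, 13.1]
wrist_force: [0.2, -0.8, -1.7]
opening: 37.4
```

arm_command([
  [0, 0, 0, 0, 0, 15, 1],
  [0, 0, 0, 0, 0, 30, 1],
  [0, 0, 0, 0, 0, 25, 1],
  [0, 0, 0, 0, 0, 10, 1],
  [0, 0, 0, 0, 0, 0, 1],
])

```text
t: 9.3
position: [641.1, 235.8, 64.3]
tool_rot: [180.0, 0.3, 13.0]
wrist_force: [-0.5, 0.3, -1.6]
opening: 37.4
```

```bash
python3 - <<'E'
from h import *
p=vision.read_camera("wrist");cv2.imwrite("pics/w4.png",p["img"])
plan([643.7,237,50],13,step=30,hand=1)
E
```

```text
t 9.35 pos [642.7 236.3  66.3] rot [1.8e+02 1.0e-01 1.3e+01] open 37.5 F [-0.3 -0.  -0.9]
[0, 0, np.float64(0.0), 1.0, -0.0, 16.0, 1]
```

View pics/w4.png

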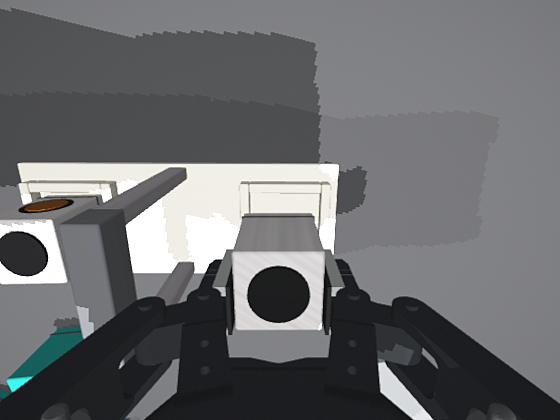

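```bash
python3 - <<'E'
from h import *
p=vision.read_camera("wrist");o=r.observe();print(o["position"])
im=cv2.resize(p["img"],None,fx=4,fy=4,interpolation=cv2.INTER_CUBIC)
x=[575.5,221.3,-167.1]
for z,c in ((6,(0,0,255)),(16,(0,160,0))):
  for s in (46,58):
    q=box(-70,0,s,s,z,z)[[0,2,6,4]]
    cv2.polylines(im,[(proj(p,place(q,x))*4+2).astype(int)],True,c,1)
cv2.imwrite("pics/w4_o.png",im[680:1240,800:1520])
for u in ([241,182],[330,182],[232,251],[325,251],[242,215],[315,215]): print(u,[unproj(p,u,z).round(1)[:2] for z in (16,)])
E
```

```text
[644.01012599 236.74314292  67.76897901]
[241, 182] [array([611.4, 259.7])]
[330, 182] [array([666.5, 272.4])]
[232, 251] [array([614.5, 211. ])]
[325, 251] [array([676.3, 225.2])]
[242, 215] [array([616.2, 238. ])]
[315, 215] [array([663. , 248.8])]
```

View pics/w4_o.png

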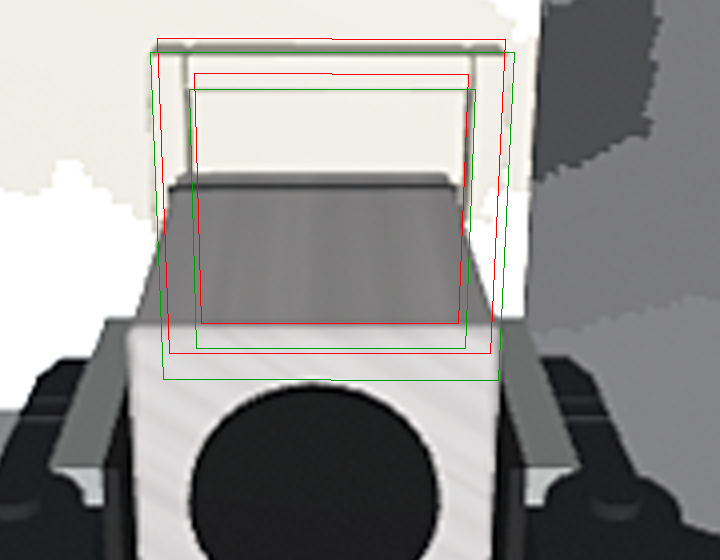

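```bash
python3 - <<'E'
from h import *
p=vision.read_camera("wrist");o=r.observe();print(o["position"])
R=Ro.from_euler("xyz",o["tool_rot"],degrees=True).as_matrix()
z=o["position"][2]
for n,u,h in (("modL",[(800+170)/4,216.2],z-20.4),("modR",[(800+460)/4,216.2],z-20.4),("pkL",[(800+190)/4,192.5],16),("pkR",[(800+475)/4,192.5],16)):
    print(n,(R.T@(unproj(p,u,h)-[643.7,237,z])).round(1),(R.T@(unproj(p,u,h)-o["position"])).round(1))
E
```

```text
[644.74088612 237.07294335  68.6621967 ]
modL [-21.1 -17.3  20.4] [-22.1 -17.5  20.4]
modR [ 19.  -17.2  20.4] [ 18.  -17.4  20.4]
pkL [-21.3 -22.2  52.6] [-22.3 -22.4  52.6]
pkR [ 24.9 -22.2  52.7] [ 23.8 -22.3  52.7]
```

Pocket sides line up with the model within 1 mm. The module sits about 2.5 mm toward -x and 2 mm toward +y (tool axes) of the pocket centre, so I correct while lowering.

arm_command([
  [0, 0, 0, 2.5, -2, 10, 1],
  [0, 0, 0, 0, 0, 15, 1],
  [0, 0, 0, 0, 0, 10, 1],
  [0, 0, 0, 0, 0, 0, 1],
  [0, 0, 0, 0, 0, 0, 1],
])

```text
t: 9.95
position: [644.9, 239.4, 31.3]
tool_rot: [180.0, 0.1, 13.0]
wrist_force: [0.2, 0.4, -1.1]
opening: 37.4
```

arm_command([
  [0, 0, 0, 0, 0, 2, 1],
  [0, 0, 0, 0, 0, 1, 1],
  [0, 0, 0, 0, 0, 1, 1],
  [0, 0, 0, 0, 0, 0, 1],
])

```text
t: 10.35
position: [645.8, 239.5, 28.4]
tool_rot: [180.0, -0.0, 13.0]
wrist_force: [-0.2, -0.2, -0.7]
opening: 37.5
```

```bash
python3 - <<'E'
from h import *
p=vision.read_camera("wrist");cv2.imwrite("pics/w5.png",p["img"])
plan([643.7,237,27],13,step=30,hand=1)
E
```

```text
t 10.4 pos [645.8 239.6  28.5] rot [-180.   -0.   13.] open 37.4 F [-0.5 -0.3 -1.3]
[0, 0, np.float64(0.0), -3.0, 2.0, 1.0, 1]
```

View pics/w5.png

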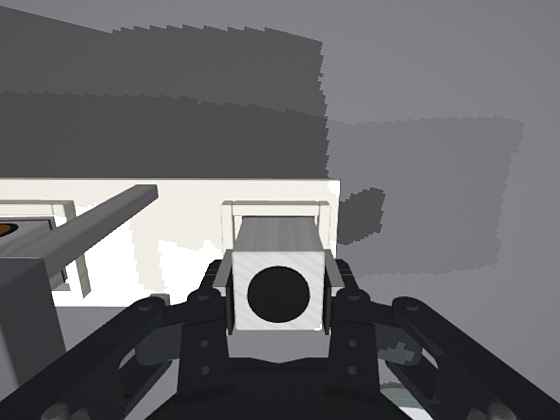

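The module is entering the pocket, with pocket walls at columns 235 and 320 and the module between them. Lowering until contact.

arm_command([
  [0, 0, 0, 0, 0, 1, 1],
  [0, 0, 0, 0, 0, 1, 1],
  [0, 0, 0, 0, 0, 0, 1],
  [0, 0, 0, 0, 0, 0, 1],
])

```text
t: 10.8
position: [645.9, 239.6, 26.5]
tool_rot: [-180.0, -0.0, 13.0]
wrist_force: [0.2, -0.0, 0.0]
opening: 37.3
```

arm_command([
  [0, 0, 0, 0, 0, 0.5, 1],
  [0, 0, 0, 0, 0, 0.5, 1],
  [0, 0, 0, 0, 0, 0, 1],
])

```text
t: 11.1
position: [645.9, 239.6, 26.4]
tool_rot: [180.0, -0.0, 13.0]
wrist_force: [-3.4, -1.3, 5.1]
opening: 37.3
```

arm_command([
  [0, 0, 0, 0, 0, 0, 0],
  [0, 0, 0, 0, 0, 0, -0.3],
  [0, 0, 0, 0, 0, 0, -0.4],
  [0, 0, 0, 0, 0, 0, -0.4],
  [0, 0, 0, 0, 0, 0, -0.4],
])

```text
t: 11.6
position: [646.7, 239.7, 25.5]
tool_rot: [180.0, -0.1, 13.0]
wrist_force: [3.2, 0.8, -0.4]
opening: 59.6
```

arm_command([
  [0, 0, 0, 0, 0, -10, -0.4],
  [0, 0, 0, 0, 0, -30, -0.4],
  [0, 0, 0, 0, 0, -40, -0.4],
  [0, 0, 0, 0, 0, -40, -0.4],
  [0, 0, 0, 0, 0, -40, -0.4],
])

```text
t: 12.1
position: [644.3, 239.2, 186.9]
tool_rot: [180.0, 0.1, 13.1]
wrist_force: [1.0, -0.3, -0.2]
opening: 60.3
```

```bash
python3 - <<'E'
from h import *
p=vision.read_camera("wrist");cv2.imwrite("pics/w6.png",p["img"])
plan([575,-145,190],5,step=42,hand=-1)
E
```

```text
t 12.15 pos [648.6 240.5 195.8] rot [-180.    -0.6   13.1] open 59.7 F [2.7 1.1 4.3]
[0, 0, np.float64(0.8), -16.0, 36.0, 1.0, -1]
[0, 0, np.float64(0.8), -15.0, 36.0, 0.0, -1]
[0, 0, np.float64(0.8), -15.0, 36.0, 1.0, -1]
[0, 0, np.float64(0.8), -15.0, 37.0, 0.0, -1]
[0, 0, np.float64(0.8), -13.0, 37.0, 1.0, -1]
[0, 0, np.float64(0.8), -14.0, 36.0, 0.0, -1]
[0, 0, np.float64(0.8), -13.0, 38.0, 1.0, -1]
[0, 0, np.float64(0.8), -12.0, 37.0, 1.0, -1]
[0, 0, np.float64(0.8), -12.0, 37.0, 0.0, -1]
[0, 0, np.float64(0.9), -11.0, 38.0, 1.0, -1]
```

View pics/w6.png

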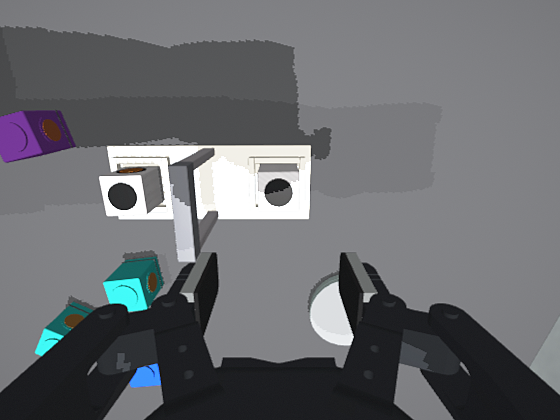

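The round-tag module stands in the empty nest at image (278,188) and is let go. Next is the bar-tag module.

arm_command([
  [0, 0, 0.8, -16, 36, 0, -1],
  [0, 0, 0.8, -15, 36, 0, -1],
  [0, 0, 0.8, -15, 36, 0, -1],
  [0, 0, 0.8, -15, 37, 0, -1],
  [0, 0, 0.8, -13, 37, 0, -1],
])

```text
t: 12.65
position: [607.6, 45.2, 185.4]
tool_rot: [-180.0, 0.1, 9.0]
wrist_force: [0.5, -0.1, -0.4]
opening: 85.5
```

arm_command([
  [0, 0, 0.8, -14, 36, 0, -1],
  [0, 0, 0.8, -13, 38, 0, -1],
  [0, 0, 0.8, -12, 37, 0, -1],
  [0, 0, 0.8, -10, 28, 0, -1],
  [0, 0, 0.9, -6, 15, 0, -1],
])

```text
t: 13.15
position: [574.1, -115.4, 185.4]
tool_rot: [-180.0, 0.1, 4.8]
wrist_force: [0.2, 0.2, 0.3]
opening: 85.5
```

arm_command([
  [0, 0, 0, 0, 0, 0, -1],
  [0, 0, 0, 0, 0, 0, -1],
])

```text
t: 13.35
position: [575.2, -112.9, 185.3]
tool_rot: [-179.9, 0.0, 4.9]
wrist_force: [0.0, -0.3, 0.0]
opening: 85.1
```

```bash
python3 - <<'E'
from h import *
o=r.observe();print(o["t"],o["position"],o["tool_rot"])
wlook("reject_module",MOD,[577,-148,4.5],"w7")
wlook("reject_nest",NEST,[536,-304,11.5],"w7n")
E
```

```text
13.35 [ 575.16489654 -112.8953841   185.32191116] [-1.79940294e+02  2.04731683e-02  4.94702476e+00]
[([259.0, 200.0, 300.0, 248.0], 1947, 0.92)] exp [278. 219.]
fit [ 578.1 -150.2    3.8] 0.039
[([201.0, 300.0, 268.0, 359.0], 2927, 0.92)] exp [232. 341.]
fit [ 535.8 -305.7   11. ] 0.026
```

View pics/w7_o.png

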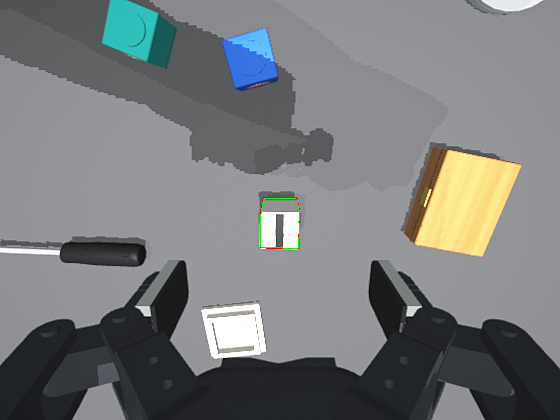

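Bar-tag module at image (279,225), fit (578, -150, yaw 4). The reject nest at (235,330) fits to (536, -305.7, yaw 11). Grasping.

```bash
python3 - <<'E'
from h import *
plan([578.1,-150.2,18],3.8,step=35)
E
```

```text
t 13.55 pos [ 575.6 -112.3  185.3] rot [-180.     0.     5.1] open 85.2 F [ 0.9  0.6 -0.9]
[0, 0, np.float64(0.3), -0.0, 8.0, 33.0, -1]
[0, 0, np.float64(0.3), -0.0, 7.0, 34.0, -1]
[0, 0, np.float64(0.3), -0.0, 8.0, 33.0, -1]
[0, 0, np.float64(0.3), -0.0, 7.0, 34.0, -1]
[0, 0, np.float64(0.1), -1.0, 8.0, 33.0, -1]
```

arm_command([
  [0, 0, 0.3, 0, 13, 25, -1],
  [0, 0, 0.3, 0, 15, 30, -1],
  [0, 0, 0.3, -1, 10, 35, -1],
  [0, 0, 0.3, 0, 0, 35, -1],
  [0, 0, 0, 0, 0, 30, -1],
])

```text
t: 14.05
position: [577.3, -150.7, 28.6]
tool_rot: [-180.0, 0.0, 3.8]
wrist_force: [0.2, 0.1, 0.3]
opening: 85.4
```

arm_command([
  [0, 0, 0, 0, 0, 12, -1],
  [0, 0, 0, 0, 0, 0, -1],
  [0, 0, 0, 0, 0, 0, -1],
])

```text
t: 14.35
position: [578.7, -151.3, 19.4]
tool_rot: [180.0, -0.1, 3.8]
wrist_force: [0.2, -0.7, 0.4]
opening: 84.9
```

arm_command([
  [0, 0, 0, 0, 0, 0, 1],
  [0, 0, 0, 0, 0, 0, 1],
  [0, 0, 0, 0, 0, 0, 1],
  [0, 0, 0, 0, 0, 0, 1],
  [0, 0, 0, 0, 0, 0, 1],
])

```text
t: 14.85
position: [578.6, -151.9, 19.6]
tool_rot: [179.9, -0.1, 3.7]
wrist_force: [-0.1, 1.1, 6.3]
opening: 37.4
```

arm_command([
  [0, 0, 0, 0, 0, 0, 1],
  [0, 0, 0, 0, 0, 0, 1],
  [0, 0, 0, 0, 0, -10, 1],
  [0, 0, 0, 0, 0, -20, 1],
  [0, 0, 0, 0, 0, -30, 1],
])

```text
t: 15.35
position: [575.1, -150.6, 77.0]
tool_rot: [-179.9, 0.3, 3.7]
wrist_force: [0.4, 0.2, -1.0]
opening: 37.2
```

```bash
python3 - <<'E'
from h import *
p=vision.read_camera("wrist");cv2.imwrite("pics/w8.png",p["img"])
plan([535.8,-305.7,75],11,step=35,hand=1)
E
```

```text
t 15.4 pos [ 579.5 -152.2   83.5] rot [179.9  -0.2   3.7] open 37.5 F [1.6 0.4 2.3]
[0, 0, np.float64(-1.5), -11.0, 30.0, 2.0, 1]
[0, 0, np.float64(-1.5), -11.0, 30.0, 1.0, 1]
[0, 0, np.float64(-1.5), -13.0, 29.0, 2.0, 1]
[0, 0, np.float64(-1.5), -13.0, 29.0, 2.0, 1]
[0, 0, np.float64(-1.3), -13.0, 29.0, 2.0, 1]
```

View pics/w8.png

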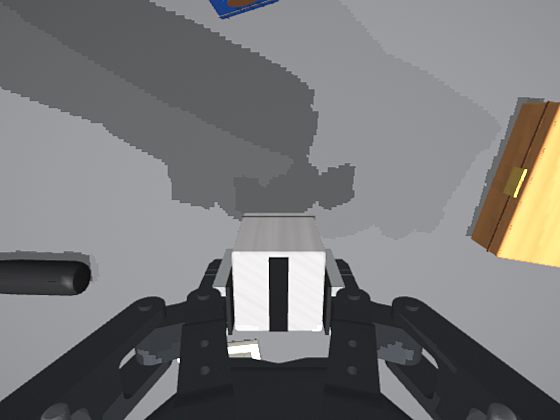

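arm_command([
  [0, 0, -1.5, -7, 18, 0, 1],
  [0, 0, -1.5, -13, 34, 2, 1],
  [0, 0, -1.5, -15, 36, 2, 1],
  [0, 0, -1.5, -13, 34, 3, 1],
  [0, 0, -1.3, -9, 18, 3, 1],
])

```text
t: 15.9
position: [536.8, -299.9, 68.4]
tool_rot: [179.9, -0.0, 11.0]
wrist_force: [0.2, 0.3, -1.4]
opening: 37.4
```

arm_command([
  [0, 0, 0, -2, 6, 5, 1],
  [0, 0, 0, 0, 0, 0, 1],
  [0, 0, 0, 0, 0, 0, 1],
  [0, 0, 0, 0, 0, 0, 1],
])

```text
t: 16.3
position: [536.8, -302.1, 63.3]
tool_rot: [-180.0, 0.0, 11.1]
wrist_force: [-0.1, 0.6, -0.9]
opening: 37.2
```

```bash
cat >> h.py <<'E'
def over(x,out,cx=0):
    p=vision.read_camera("wrist")
    im=cv2.resize(p["img"],None,fx=4,fy=4,interpolation=cv2.INTER_CUBIC)
    for z,c in ((6,(0,0,255)),(16,(0,160,0))):
      for s in (46,58):
        q=box(cx,0,s,s,z,z)[[0,2,6,4]]
        cv2.polylines(im,[(proj(p,place(q,x))*4+2).astype(int)],True,c,1)
    cv2.imwrite(f"pics/{out}.png",im[680:1240,800:1520])
E
python3 - <<'E'
from h import *
over([535.8,-305.7,11],"w9")
plan([535.8,-305.7,65],11,step=4,n=1,hand=1)
E
```

```text
t 16.35 pos [ 537.  -302.2   63.4] rot [-180.    -0.    11.1] open 37.0 F [-0.4 -0.5 -0.9]
[0, 0, np.float64(0.1), -1.8, 3.2, -1.6, 1]
```

View pics/w9.png

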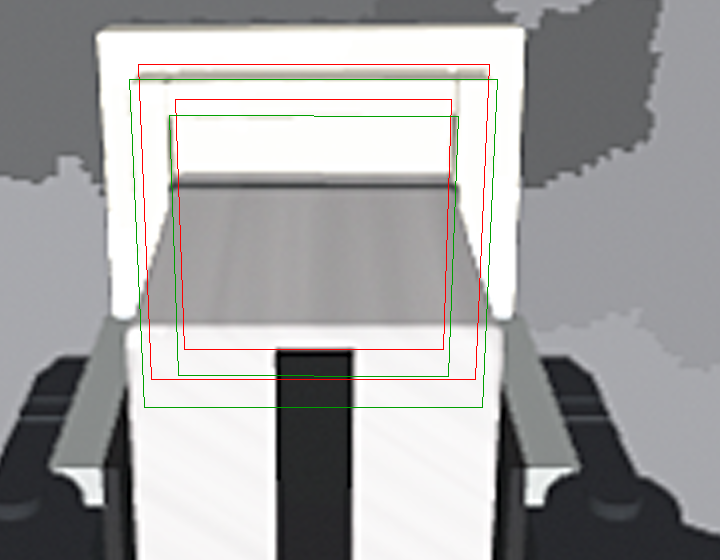

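```bash
python3 - <<'E'
from h import *
p=vision.read_camera("wrist");o=r.observe();print(o["position"])
R=Ro.from_euler("xyz",o["tool_rot"],degrees=True).as_matrix()
z=o["position"][2]
for n,u,h in (("modL",[(800+170)/4,(680+186)/4],z-19.6),("modR",[(800+458)/4,(680+186)/4],z-19.6),("pkL",[(800+169)/4,200],16),("pkR",[(800+457)/4,200],16)):
    print(n,(R.T@(unproj(p,u,h)-[535.8,-305.7,z])).round(1))
E
```

```text
[ 537.01035212 -302.40725516   63.46860269]
modL [-19.5 -20.5  19.6]
modR [ 20.4 -20.5  19.6]
pkL [-22.6 -21.9  47.5]
pkR [ 23.3 -21.8  47.5]
```

Pocket sides are at 169/457 in the crop and the module is centred to 0.1 mm in x. It needs +1.5 mm in tool y. Lowering.

arm_command([
  [0, 0, 0, 0, 1.5, 10, 1],
  [0, 0, 0, 0, 0, 15, 1],
  [0, 0, 0, 0, 0, 9, 1],
  [0, 0, 0, 0, 0, 0, 1],
  [0, 0, 0, 0, 0, 0, 1],
])

```text
t: 16.9
position: [536.3, -304.6, 28.4]
tool_rot: [-179.9, 0.1, 11.0]
wrist_force: [0.4, 0.4, -1.0]
opening: 37.0
```

arm_command([
  [0, 0, 0, 0, 0, 1, 1],
  [0, 0, 0, 0, 0, 1, 1],
  [0, 0, 0, 0, 0, 0.5, 1],
  [0, 0, 0, 0, 0, 0, 1],
  [0, 0, 0, 0, 0, 0, 1],
])

```text
t: 17.4
position: [537.0, -305.0, 27.0]
tool_rot: [180.0, -0.0, 11.0]
wrist_force: [-0.2, -0.9, -0.9]
opening: 37.3
```

arm_command([
  [0, 0, 0, 0, 0, 0.5, 1],
  [0, 0, 0, 0, 0, 0.5, 1],
  [0, 0, 0, 0, 0, 0.5, 1],
  [0, 0, 0, 0, 0, 0, 1],
  [0, 0, 0, 0, 0, 0, 1],
])

```text
t: 17.9
position: [536.9, -305.0, 25.6]
tool_rot: [180.0, -0.0, 11.0]
wrist_force: [0.2, 1.1, 2.2]
opening: 37.6
```

Contact at z 25.6, as predicted. I'll check with a picture before releasing.

arm_command([
  [0, 0, 0, 0, 0, 0.5, 1],
  [0, 0, 0, 0, 0, 0, 1],
])

```text
t: 18.1
position: [536.9, -305.0, 25.6]
tool_rot: [180.0, -0.0, 11.0]
wrist_force: [-2.3, 1.4, 4.6]
opening: 37.3
```

```bash
python3 - <<'E'
from h import *
over([535.8,-305.7,11],"w10")
o=r.observe();print(o["position"],o["wrist_force"])
E
```

```text
[ 536.93305438 -305.02375141   25.59857985] [-2.52830109  1.1507805   5.56688937]
```

View pics/w10.png

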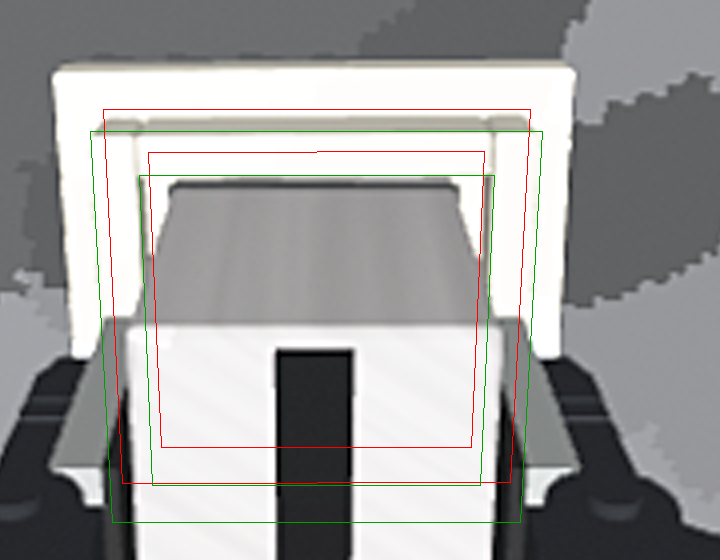

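Inside the pocket. Releasing and retreating.

arm_command([
  [0, 0, 0, 0, 0, 0, 0],
  [0, 0, 0, 0, 0, 0, -0.3],
  [0, 0, 0, 0, 0, 0, -0.4],
  [0, 0, 0, 0, 0, 0, -0.4],
  [0, 0, 0, 0, 0, 0, -0.4],
])

```text
t: 18.65
position: [536.9, -305.0, 24.6]
tool_rot: [-180.0, 0.0, 11.0]
wrist_force: [-0.5, 0.1, 0.4]
opening: 59.7
```

arm_command([
  [0, 0, 0, 0, 0, -10, -0.4],
  [0, 0, 0, 0, 0, -30, -0.4],
  [0, 0, 0, 0, 0, -40, -0.4],
  [0, 0, 0, 0, 0, -40, -0.4],
  [0, 0, 0, 0, 0, -40, -0.4],
])

```text
t: 19.15
position: [536.8, -304.9, 187.1]
tool_rot: [180.0, -0.0, 11.0]
wrist_force: [0.7, -0.2, -0.0]
opening: 59.6
```

```bash
python3 - <<'E'
from h import *
p=vision.read_camera("wrist");cv2.imwrite("pics/w11.png",p["img"])
p=vision.read_camera("top");cv2.imwrite("pics/t11.png",cv2.resize(p["img"][130:280,180:430],None,fx=3,fy=3,interpolation=cv2.INTER_CUBIC))
plan([575.5,180,195],13,step=42,hand=-1)
E
```

```text
t 19.25 pos [ 541.  -307.8  193.2] rot [179.4  -0.6  11.1] open 59.7 F [-0.4 -1.4  0.5]
[0, 0, np.float64(-0.2), 11.0, -39.0, -0.0, -1]
[0, 0, np.float64(-0.2), 10.0, -40.0, -0.0, -1]
[0, 0, np.float64(-0.2), 11.0, -39.0, -0.0, -1]
[0, 0, np.float64(-0.2), 11.0, -39.0, -1.0, -1]
[0, 0, np.float64(-0.2), 11.0, -39.0, 0.0, -1]
[0, 0, np.float64(-0.2), 12.0, -40.0, 0.0, -1]
[0, 0, np.float64(-0.2), 11.0, -39.0, -0.0, -1]
[0, 0, np.float64(-0.2), 12.0, -39.0, -0.0, -1]
[0, 0, np.float64(-0.2), 11.0, -39.0, -0.0, -1]
[0, 0, np.float64(-0.2), 12.0, -39.0, -1.0, -1]
[0, 0, np.float64(-0.2), 12.0, -39.0, 0.0, -1]
[0, 0, np.float64(0.3), 12.0, -39.0, 0.0, -1]
```

View pics/w11.png

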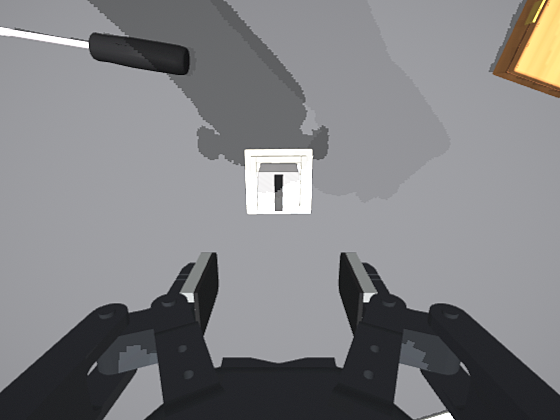

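View pics/t11.png

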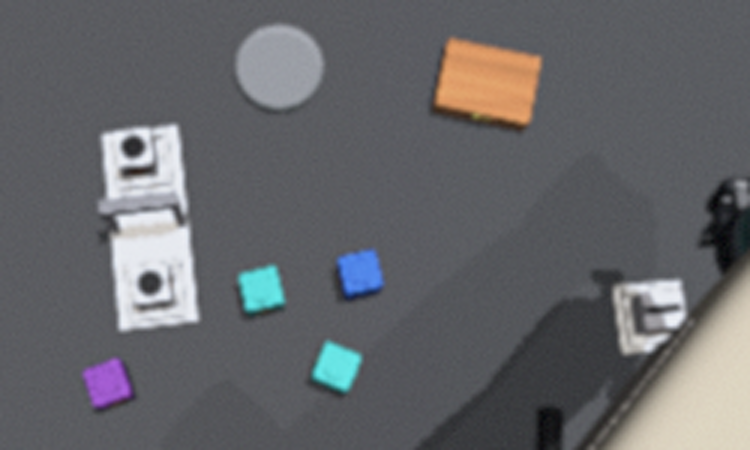

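Both modules are seated: the bar module in the reject nest at wrist (279,185), and the carrier with two round tags in the top crop. Now to the handle.

arm_command([
  [0, 0, -0.2, 5, -20, 0, -1],
  [0, 0, -0.2, 10, -40, 0, -1],
  [0, 0, -0.2, 11, -39, 0, -1],
  [0, 0, -0.2, 11, -39, 0, -1],
  [0, 0, -0.2, 11, -39, 0, -1],
])

```text
t: 19.75
position: [547.1, -119.1, 183.4]
tool_rot: [-179.9, 0.1, 12.1]
wrist_force: [1.3, -0.0, 0.1]
opening: 85.4
```

arm_command([
  [0, 0, -0.2, 12, -40, 0, -1],
  [0, 0, -0.2, 11, -39, 0, -1],
  [0, 0, -0.2, 12, -39, 0, -1],
  [0, 0, -0.2, 11, -39, 0, -1],
  [0, 0, -0.2, 12, -39, 0, -1],
])

```text
t: 20.25
position: [561.0, 84.4, 183.5]
tool_rot: [-179.9, 0.2, 13.1]
wrist_force: [0.8, -0.7, 0.3]
opening: 85.2
```

arm_command([
  [0, 0, 0, 12, -39, 0, -1],
  [0, 0, 0, 12, -39, 0, -1],
  [0, 0, 0, 3, -12, 0, -1],
  [0, 0, 0, 0, 0, 0, -1],
  [0, 0, 0, 0, 0, 0, -1],
])

```text
t: 20.75
position: [568.0, 175.3, 184.0]
tool_rot: [180.0, 0.1, 13.1]
wrist_force: [-1.1, 0.1, -0.3]
opening: 85.7
```

```bash
python3 - <<'E'
from h import *
p=vision.read_camera("wrist")
m=nets.regions_of("carrier",p)[0]["region"].astype(np.float32)
x,f=fit([(p,m)],CAR+[box(70,0,38,38,6,56),box(-70,0,38,38,6,56)],[575.5,221.3,-167]); print(x.round(1),round(f,3))
im=p["img"].copy()
for X,c in ((x,(0,0,255)),([575.5,221.3,-167.1],(255,0,0))):
  for q in (box(0,0,210,80,6,6)[[0,2,6,4]],box(0,0,14,76,111,111)[[0,2,6,4]],box(70,0,46,46,16,16)[[0,2,6,4]],box(-70,0,46,46,16,16)[[0,2,6,4]]):
    cv2.polylines(im,[(proj(p,place(q,X))).astype(int)],True,c,1)
cv2.imwrite("pics/w12.png",im)
for d in nets.place_of("carrier_handle",p)[:2]: print(np.round(d["centre"]),round(d["conf"],2),unproj(p,d["centre"][::-1],102).round(1))
plan([575.5,221.3,83],13,step=30,hand=-1)
E
```

```text
[ 573.3  221.1 -167. ] 0.398
[154. 301.] 0.95 [572.5 220.5 102. ]
t 20.9 pos [568.8 174.3 184.6] rot [180.    0.   12.9] open 85.4 F [-0.  -0.  -0.1]
[0, 0, np.float64(-0.0), 4.0, -11.0, 25.0, -1]
[0, 0, np.float64(-0.0), 5.0, -11.0, 26.0, -1]
[0, 0, np.float64(-0.0), 4.0, -11.0, 25.0, -1]
[0, 0, np.float64(-0.1), 4.0, -11.0, 26.0, -1]
```

View pics/w12.png

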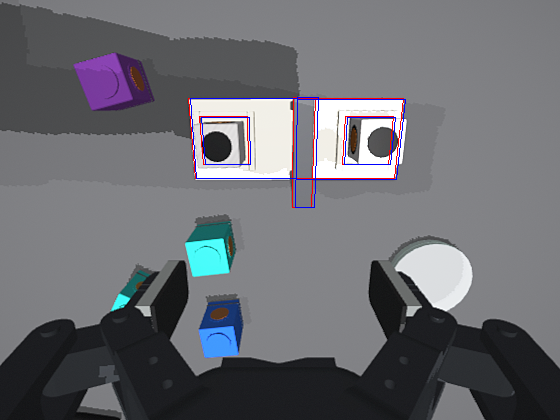

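The carrier is now at about (573.5, 221), handle bar at image (303,152). Both round tags are in their nests at (217,147) and (383,142).

arm_command([
  [0, 0, 0, 6, -16, 5, -1],
  [0, 0, 0, 6, -18, 20, -1],
  [0, 0, 0, 3.5, -9.5, 30, -1],
  [0, 0, 0, 0, -1, 30, -1],
  [0, 0, 0, 0, 0, 10, -1],
], force=80)

```text
t: 21.4
position: [571.5, 222.1, 86.1]
tool_rot: [180.0, 0.4, 13.0]
wrist_force: [-0.6, -0.1, -0.7]
opening: 85.1
```

arm_command([
  [0, 0, 0, 0, 0, 6, -1],
  [0, 0, 0, 0, 0, 0, -1],
  [0, 0, 0, 0, 0, 0, -1],
])

```text
t: 21.7
position: [575.4, 222.6, 85.2]
tool_rot: [-180.0, -0.1, 13.0]
wrist_force: [-0.2, 0.0, -0.0]
opening: 85.5
```

```bash
python3 - <<'E'
from h import *
p=vision.read_camera("wrist");cv2.imwrite("pics/w13.png",p["img"])
plan([574,221,83],13,step=4,n=1,hand=-1)
E
```

```text
t 21.75 pos [575.6 222.7  85.5] rot [-180.    -0.2   13. ] open 85.6 F [ 1.4 -0.2  0.5]
[0, 0, np.float64(0.0), -1.9, 1.3, 2.5, -1]
```

View pics/w13.png

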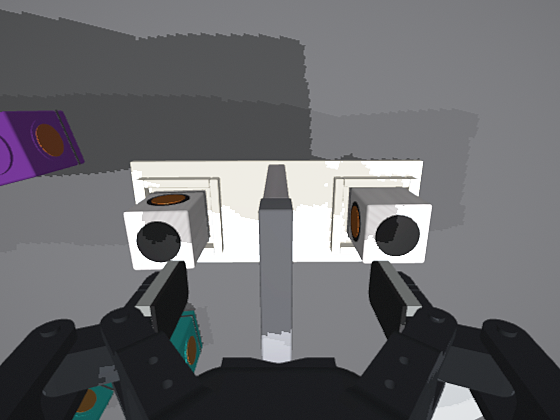

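The bar is centred between the pads at column 277. Closing.

arm_command([
  [0, 0, 0, -1, 1, 2, -0.3],
  [0, 0, 0, 0, 0, 0, 0.2],
  [0, 0, 0, 0, 0, 0, 0.5],
  [0, 0, 0, 0, 0, 0, 0.6],
  [0, 0, 0, 0, 0, 0, 0.7],
])

```text
t: 22.25
position: [573.9, 221.5, 82.1]
tool_rot: [-180.0, -0.1, 13.0]
wrist_force: [-2.8, -0.6, 3.4]
opening: 13.5
```

arm_command([
  [0, 0, 0, 0, 0, 0, 1],
  [0, 0, 0, 0, 0, 0, 1],
  [0, 0, 0, 0, 0, 0, 1],
  [0, 0, 0, 0, 0, 0, 1],
  [0, 0, 0, 0, 0, 0, 1],
])

```text
t: 22.75
position: [574.0, 221.5, 82.3]
tool_rot: [180.0, -0.1, 13.0]
wrist_force: [0.3, 0.6, 3.4]
opening: 12.8
```

arm_command([
  [0, 0, 0, 0, 0, -2, 1],
  [0, 0, 0, 0, 0, -3, 1],
  [0, 0, 0, 0, 0, -5, 1],
  [0, 0, 0, 0, 0, -5, 1],
  [0, 0, 0, 0, 0, 0, 1],
])

```text
t: 23.25
position: [573.8, 221.5, 97.5]
tool_rot: [-180.0, -0.1, 13.0]
wrist_force: [0.5, 0.8, -5.0]
opening: 12.5
```

```bash
python3 - <<'E'
from h import *
p=vision.read_camera("wrist");cv2.imwrite("pics/w14.png",p["img"])
p=vision.read_camera("scene");cv2.imwrite("pics/s14.png",cv2.resize(p["img"][120:260,260:440],None,fx=4,fy=4))
o=r.observe();print(o["position"],o["tool_rot"],o["wrist_force"],o["moment"],o["opening"])
E
```

```text
[573.55567565 221.40651094  97.02468137] [-1.79997182e+02 -2.38979545e-02  1.30441767e+01] [-0.14101825  0.30887896 -4.97128911] [-0.0414686   0.03634457 -0.03027147] 12.858010363763116
```

View pics/w14.png

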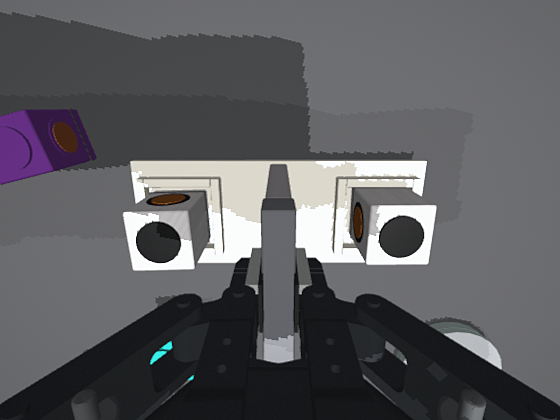

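View pics/s14.png

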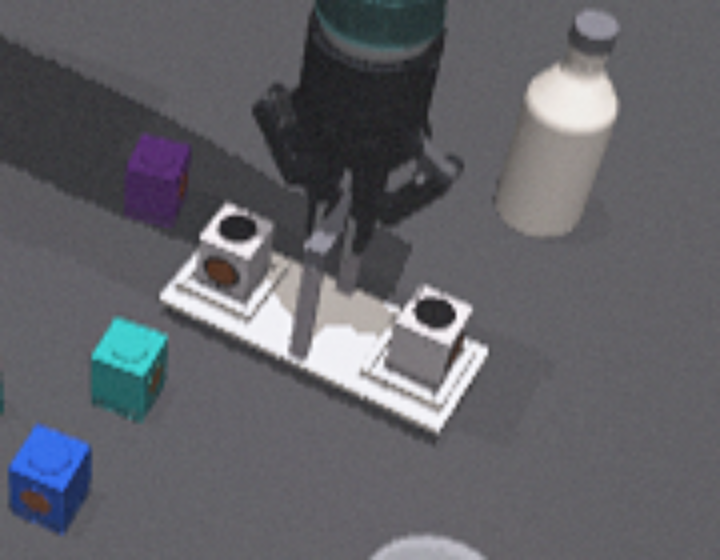

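The carrier is lifted level with about 5–6 N on the wrist, and both modules are seated. Raising gently to about 100 mm.

arm_command([
  [0, 0, 0, 0, 0, -4, 1],
  [0, 0, 0, 0, 0, -8, 1],
  [0, 0, 0, 0, 0, -10, 1],
  [0, 0, 0, 0, 0, -10, 1],
  [0, 0, 0, 0, 0, -10, 1],
])

```text
t: 23.85
position: [573.8, 221.5, 140.3]
tool_rot: [-180.0, -0.1, 13.0]
wrist_force: [-0.1, -0.7, -5.1]
opening: 12.9
```

arm_command([
  [0, 0, 0, 0, 0, -10, 1],
  [0, 0, 0, 0, 0, -10, 1],
  [0, 0, 0, 0, 0, -10, 1],
  [0, 0, 0, 0, 0, -8, 1],
  [0, 0, 0, 0, 0, -4, 1],
])

```text
t: 24.35
position: [574.0, 221.5, 182.1]
tool_rot: [-180.0, -0.1, 13.0]
wrist_force: [0.2, 0.3, -5.1]
opening: 12.6
```

arm_command([
  [0, 0, 0, 0, 0, 0, 1],
  [0, 0, 0, 0, 0, 0, 1],
  [0, 0, 0, 0, 0, 0, 1],
  [0, 0, 0, 0, 0, 0, 1],
  [0, 0, 0, 0, 0, 0, 1],
])

```text
t: 24.85
position: [573.1, 221.3, 180.3]
tool_rot: [180.0, 0.1, 13.0]
wrist_force: [-0.5, 0.2, -5.4]
opening: 13.1
```

arm_command([
  [0, 0, 0, 0, 0, 0, 1],
  [0, 0, 0, 0, 0, 0, 1],
  [0, 0, 0, 0, 0, 0, 1],
  [0, 0, 0, 0, 0, 0, 1],
  [0, 0, 0, 0, 0, 0, 1],
])

```text
t: 25.35
position: [573.4, 221.4, 180.9]
tool_rot: [180.0, -0.0, 13.0]
wrist_force: [-0.0, 0.2, -6.2]
opening: 13.0
```

```bash
python3 - <<'E'
from h import *
p=vision.read_camera("wrist");cv2.imwrite("pics/w15.png",p["img"])
p=vision.read_camera("scene");cv2.imwrite("pics/s15.png",cv2.resize(p["img"][90:350,130:450],None,fx=2.3,fy=2.3))
o=r.observe();print(o["t"],o["position"],o["tool_rot"],o["wrist_force"],o["moment"],o["opening"],o["joint_vel"].round(2))
E
```

```text
25.45 [573.44088325 221.3345409  180.85555536] [ 1.79998646e+02 -5.82172960e-03  1.30430848e+01] [ 0.30575793  0.19029869 -5.51941556] [ 0.01096067  0.02623928 -0.01229373] 12.95673966726404 [-0.04  0.01  0.02  0.01 -0.1  -0.02]
```

View pics/w15.png

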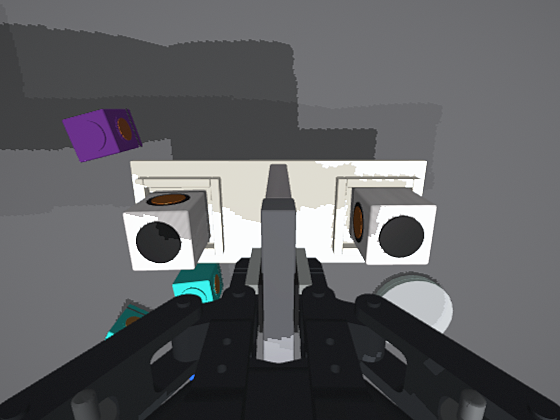

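View pics/s15.png

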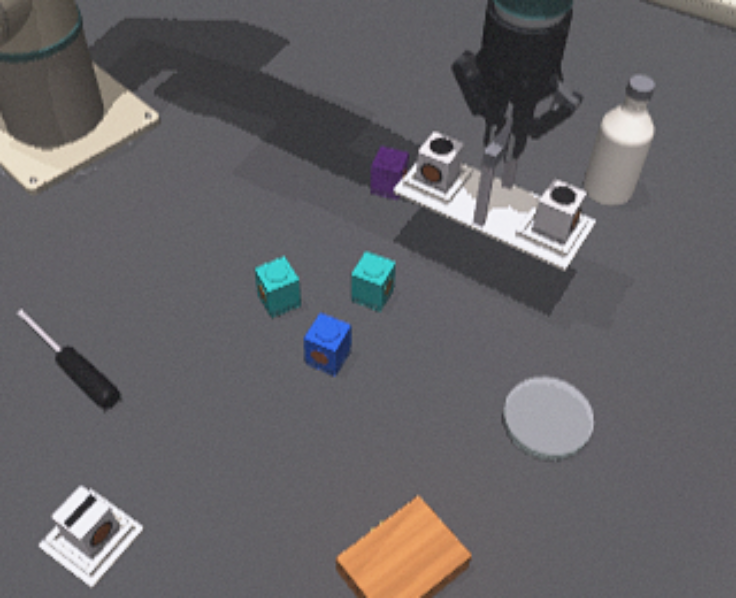

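The carrier hangs level about 98 mm up, with both round-tag modules in their nests and the bar module in the reject nest. The bystanders look unmoved. Handing in.

```bash
python3 -c "
from bench import r
print(r.close_job())"
```

```text
the job is handed in; nothing more can be done
None
```

The job is handed in, with the arm holding the carrier by its handle, level and still, about 98 mm above the bench. The simulator gave no verdict, so this rests on my own last checks.

- **Sorting:** I set the round-tag module down in the carrier's empty nest and the bar-tag module in the reject nest. I lowered each one until the wrist felt contact, then let go.
- **Carrier:** I gripped the handle at 80 N and lifted it with both round-tag modules seated. The wrist carried about 5.5 N, the gripper opening held at about 13 mm, tilt was about 0° and the joint speeds were near zero.
- **Final pictures:** All three modules stood in their nests, and the slide box, dish, wash bottle and screwdriver looked unmoved. I judged the bystanders by eye only and did not measure them.
- **Disagreement:** After the first module was set down, the carrier's fitted position was about 2 mm off the earlier fit, and that fit was poorer (0.40 error against 0.18). The difference could be a small nudge or calibration error. I gripped the handle at the newer position, where the bar was centred between the pads in the picture.

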